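Hold a sensor module home in its contact dock

ROBOT

A 6-joint arm with a two-finger parallel gripper is mounted at the origin on a cart in front of the work surface, level with it; the furniture and walls round the work are solid. World frame = base frame: x ahead of the robot, y to its left, z up, the work surface at z = 0. Lengths are in m, angles in rad, forces in N, time in s.
With the tool pointing down it reaches from about 0.35 to 0.975 m from the base axis. Payload 4.9 kg.
Tool frame: the origin (TCP) lies on the centre line of the jaws, within the pads' length; the fingertips stand manip.tcp_to_tips ahead of it and the grasp point (between the pads) is the TCP (manip.tcp_to_tips is the distance from the TCP to the fingertips, in m); y points along the fingers, z is the direction in which the jaws open and shut, and the axes are right-handed (so a half turn about y gives the same grasp; the last joint's range is limited). The gripper opens to 85 mm and grips with 20 to 120 N. Pads are 22 mm wide; open, the fingers measure 114 mm over their backs; the gripper's body (76 mm by 85 mm) begins 54 mm behind the grasp point. The pads swing forward as they close: fully open they stand 13 mm farther back than shut.
Start: joints at [-1.368, 0.053, 1.613, -0, 1.476, -0.119], TCP at [0.198, -0.593, 0.25] pointing down, gripper open.
Joint ranges: [-3.01, 3.01], [-1.01, 2.22], [0.06, 2.58], [-1.02, 4.17], [0.09, 2.62], [-3.14, 3.14]. Speed limits (rad/s): [2.57, 2.57, 3.14, 3.14, 3.14, 3.14].

INTERFACE

Orientations are given as a unit quaternion [w, x, y, z].
In Python, from plant import manip gives the robot as it stands.
- The arm moves only by the tool apply_moves, never from a script. Its argument "moves" is a list of rows, each a list of 7 numbers: the gripper's target within -1 to 1 (shut at 1, half-way at 0, fully open at -1), then the shift along the tool's x, y, z in mm, then the turn, a rotation vector about the tool's x, y, z in degrees. A call has 1 to 20 rows; each row shifts and turns the commanded pose from where the row before left it, along the tool's axes as they then stand; what a row does not reach is not made up. A row lasts 1/10 s, in which the tool goes at most 50 mm and 8.59 degrees, less where a joint would pass 70% of its speed; a pose out of reach is approached as far as the arm can. A call with a gripper value outside its range is refused whole. The fingers move at their own pace and stop on an object; the grip force is fixed at half the most. Time passes only in rows, so rows that do not move let the fingers close. It gives the time, the measured TCP pose, the force and the opening at its end, in the units of the state.
- manip.state(): the state, without advancing time (a new reading comes with each control period).
- manip.grab_frame(name): name is "side" or "top"; returns the picture (420x560x3 uint8, blue, green, red); there is no depth.
- manip.calibration(name): a dict with "mtx" (3x3 intrinsics, pixels), "T" (4x4, takes a point from camera to world coordinates). Camera axes: x right, y down, z forward; pixel columns grow to the right and rows downward; lengths in m; the calibration is good to about 2 mm. A picture is of the moment at which its call begins. calibration takes no time and is no camera call.
- manip.job_done(): hands the job in, once; it reports no verdict.
The state is a dict: "time": time; "joint_pos": joint angles; "joint_vel": joint speeds; "joint_efforts": joint torques, N m; "tool_pos": TCP position; "tool_rot": TCP orientation; "contact_force": force on the tool from outside, world axes, zero at the start; "ft_torque": the same for the moment, N m; "gripper_width": opening from 0.0 (shut) to 1.0 (fully open).
Only numpy, scipy, OpenCV 4.12 (cv2) and the standard library are available. Lean on these libraries where they do the work, as an engineer would, in place of code of your own. Each camera call takes 0.05 s, during which the arm holds its last target. There are 200 camera calls.

TASK

Fetch the cream sensor module and lay it flat on the floor of the aluminium contact dock, gold contacts toward the brass pins but still clear of the pins and of the two steel stop blocks. Then slide it into the corner until its contact end is fully home against the black contact block, with the sprung pins pushed in, and its long side is flush against both steel stop blocks; the springs push it out again when it is let go, so finish with the gripper still holding it pressed against both. Do not push the pins in before the module lies on the floor, and leave the other loose things where they are.

Things in the scene. Friction and masses are not known exactly. Their poses are not given: they have to be found in the camera images.
- sensor_center (a point): centre of the loose sensor module, half-way up: a flat cream box, 36 mm (its x) by 50 mm (its y) by 13 mm high, 35 g or so, lying flat on the table with its z up; grip it across the 36 mm. A row of five small gold contacts marks the top edge of its +y end; slots on the top run behind them
- sensor_contacts (a point): middle of the module's +y end face, the end with the gold contacts: 25 mm from sensor_center along the module's y. When the module is home, sensor_center is at (0, -18, 18.5) mm in the dock's frame and this point at (0, 7, 18.5) mm, the module's axes parallel to the dock's
- dock: contact dock, fixed to the table: aluminium plate 104 (x) x 116 (y) mm; its top, 12 mm above the table, is the floor for the module. Origin: centre of its underside; x away from the robot at yaw 0, y to the left. On it the fence (far side, +x) and the contact block (left, +y) form a corner open to -x and -y. A thin black lead leaves it at the far side, within 95 mm of the origin
- fence: stop across x, fixed to the dock: two steel blocks, 22 mm deep (x), 10 mm high above the floor; their faces toward -x lie at x = 18 mm in the dock's frame, at y = -50 to -38 mm and y = 2 to 14 mm; the 40 mm gap between them is free floor for the far finger, which fits in once the module is at home along y. Origin and axes as the dock's
- contact_block: stop across y, fixed to the dock: black block with grey cover, 40 (x) x 42 (y) x 18 mm high above the floor; its face toward -y lies at y = 7 mm in the dock's frame, x = -22 to 18 mm; the white sprung bar with five brass pins stands 4 mm out of that face. Origin and axes as the dock's
- contact_bar (a joint): how far the sprung pin bar (18 mm wide, x = -10 to 8 mm in the dock's frame, 2 to 11 mm above the floor) is pushed in toward +y, in m: 0 at rest with pin tips at y = 3 mm in the dock's frame, 0.004 when the module is against the block's face; moves at most 0.005. The spring pushes back with about 2.3 N at first, 5.9 N at 0.004
- driver: small black valve driver with a blue end, 20 x 37 x 20 mm; loose, to be left alone. Origin: centre of its underside
- collar_fitting: pale push-in tube fitting with hexagon and blue collar, 18 x 33 x 15 mm; loose, to be left alone. Origin: centre of its underside
- clear_fitting: clear plastic tube fitting, 17 x 28 x 17 mm; loose, to be left alone. Origin: centre of its underside
- adapter: black plug-in power supply with two prongs, 31 x 72 x 30 mm; loose, to be left alone. Origin: centre of its underside

How it is judged:
On the way:
1. the module lies flat on the dock's floor, gold end toward the pins, clear of the pins and the stop blocks (z of sensor_center in the frame of dock below 0.021 m and angle between sensor_center's own z axis and vertical below 0.07 rad and value of joint contact_bar below 0.0005 m and y of sensor_contacts in the frame of dock between -0.045 and 0.003 m and x of sensor_center in the frame of dock between -0.045 and 0.002 m and angle between the y axis of sensor_center and the y axis of dock, either way round below 0.5 rad and contact force between sensor and fence below 0.3 N and contact force between sensor and contact_block below 0.3 N), for 0.2 s.
At the end, for the whole second after the job is handed in: The module lies flat on the dock's floor (within 2.5 mm), square to the dock within 0.05 rad and within 2 mm of home both ways, gold end on the pins; the pin bar is in by over 3 mm; it presses on the fence with over 1.5 N and on the contact block with over 2 N, and the fingers still hold it (z of sensor_center in the frame of dock below 0.021 m and angle between sensor_center's own z axis and vertical below 0.07 rad and x of sensor_center in the frame of dock between -0.002 and 0.002 m and y of sensor_contacts in the frame of dock between 0.0055 and 0.0095 m and angle between the y axis of sensor_center and the y axis of dock, either way round below 0.05 rad and value of joint contact_bar above 0.003 m and contact force between sensor and fence above 1.5 N and contact force between sensor and contact_block above 2 N and contact force between the fingers and sensor above 1 N); the arm keeps its last pose, push and grip.
It fails at once if the pins are pushed in by more than 1 mm while the module is not down on the dock's floor (value of joint contact_bar above 0.001 m and z of sensor_center in the frame of dock above 0.0235 m).
It fails at once if another loose thing is moved by more than 20 mm (distance of any of driver, collar_fitting, clear_fitting, adapter from where it was at the start of the episode above 0.02 m).
It also fails if it takes over 38 s, if anything falls off the work surface, if the arm or the gripper's body presses on something with over 40 N, if the wrist force passes 120 N, or if a joint passes its speed limit or range.

## Working session

There is one attempt and no reset: what is moved stays moved. The work goes in short steps, Python scripts to look and compute and a tool call to move; the robot and the scene stay as the last step left them, time stands still between calls to the robot, and variables do not carry over. Pictures are saved under pics/ and viewed, about 8 in all and at most 12, crops included, and the job is handed in when it is done.

Besides the shell and the picture viewer there is one more tool, called after "Call:" by a JSON object that holds its "op" and its "data", one argument or row to a line. apply_moves: Moves the arm, as the interface text tells. Its arguments: {"type":"object","properties":{"moves":{"type":"array","items":{"type":"array","items":{"type":"number"}}}},"required":["moves"]}

```bash
mkdir -p pics
python3 - <<'E'
from plant import manip
import cv2,numpy as np
np.set_printoptions(precision=4,suppress=True)
for n in("top","side"):
    cv2.imwrite(f"pics/{n}0.png",manip.grab_frame(n))
    c=manip.calibration(n);print(n,c["mtx"],c["T"])
print(manip.state(),manip.tcp_to_tips)
E
```

```text
top [[458.9939   0.     277.4519]
 [  0.     458.9939 211.4901]
 [  0.       0.       1.    ]] [[ 0.0241 -0.988   0.1528  0.3568]
 [-0.9996 -0.0217  0.0176 -0.3071]
 [-0.0141 -0.1532 -0.9881  0.8943]
 [ 0.      0.      0.      1.    ]]
side [[500.8519   0.     280.2975]
 [  0.     500.8519 203.1674]
 [  0.       0.       1.    ]] [[ 0.9489 -0.1997  0.2443  0.2864]
 [-0.3154 -0.58    0.7511 -0.9523]
 [-0.0083 -0.7898 -0.6133  0.5877]
 [ 0.      0.      0.      1.    ]]
{'time': 0.1, 'joint_pos': array([-1.368 ,  0.0533,  1.6142,  0.    ,  1.476 , -0.119 ]), 'joint_vel': array([-0.0006, -0.0001, -0.003 , -0.0001, -0.0002,  0.0019]), 'joint_efforts': array([  0.0001, -39.49  , -37.1365,  -0.0002,   0.0038,  -0.    ]), 'tool_pos': array([ 0.1976, -0.5924,  0.2492]), 'tool_rot': array([ 0.1133, -0.1133,  0.6986, -0.6973]), 'contact_force': array([-0.0017, -0.1858, -1.2815]), 'ft_torque': array([-0.0236,  0.0144, -0.0405]), 'gripper_width': 1.0046486225656006} 0.019
```

View pics/top0.png

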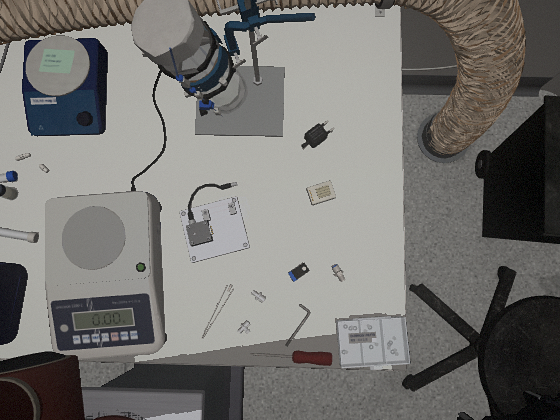

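View pics/side0.png

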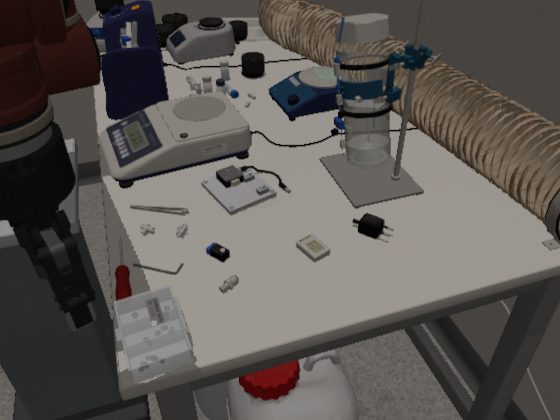

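The top view shows the module at about (321,192) and the dock at about (214,229). In the dock, the contact block is at (200,232) and the stop blocks are at (206,213) and (233,205). Next I'll take enlarged crops of both.

Run:
```python
import cv2,numpy as np
t=cv2.imread("pics/top0.png");s=cv2.imread("pics/side0.png")
r=lambda im,x,y,w,h,k:cv2.resize(im[y:y+h,x:x+w],None,fx=k,fy=k,interpolation=cv2.INTER_CUBIC)
a=r(t,175,175,80,96,5);b=r(t,295,170,50,48,5)
c=np.zeros((600,800,3),np.uint8);c[:480,:400]=a;c[:240,400:650]=b
d=r(s,290,228,50,40,5);c[250:450,400:650]=d
cv2.imwrite("pics/c1.png",c)
```

```text
(no output)
```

View pics/c1.png

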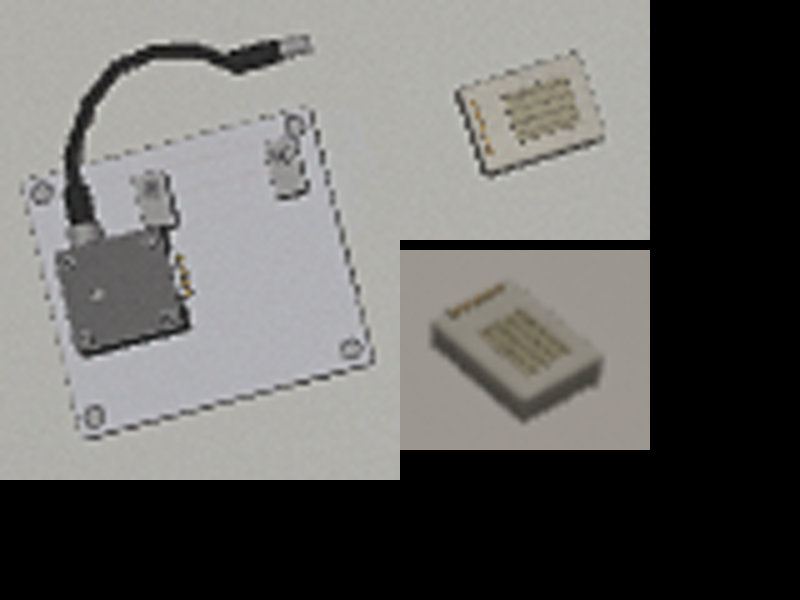

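The crop gives the plate corners, the module's top corners and the gold row, which is on the left (+y) end, so both frames can be worked out.

```bash
cat > h.py <<'E'
from plant import manip
import numpy as np, cv2
from scipy.spatial.transform import Rotation as R
np.set_printoptions(precision=4,suppress=True)
def cast(n,px,z):
    c=manip.calibration(n);K=c["mtx"];T=c["T"]
    d=np.c_[np.atleast_2d(px).astype(float),np.ones(len(np.atleast_2d(px)))]@np.linalg.inv(K).T@T[:3,:3].T
    o=T[:3,3];return o+d*((z-o[2])/d[:,2])[:,None]
def tool(s=None):
    s=s or manip.state();return np.array(s["tool_pos"]),R.from_quat(np.roll(s["tool_rot"],-1))
def proj(n,P):
    c=manip.calibration(n);q=np.linalg.inv(c["T"])@np.r_[P,1];u=c["mtx"]@q[:3];return u[:2]/u[2]
def goto(pos,yaw):  # shift in present tool axes (mm), turn (deg) to have jaws (z) along yaw, y down
    p,r=tool();best=None
    for k in(0,np.pi):
        z=np.array([np.cos(yaw+k),np.sin(yaw+k),0]);y=np.array([0,0,-1.]);x=np.cross(y,z)
        t=R.from_matrix(np.c_[x,y,z]);rv=np.degrees((r.inv()*t).as_rotvec())
        if best is None or np.linalg.norm(rv)<np.linalg.norm(best[0]):best=(rv,t)
    d=1000*(np.array(pos)-p)
    print("turn",best[0],"shift before turn",r.inv().apply(d),"after turn",best[1].inv().apply(d))
E
python3 - <<'E'
from h import *
pl=np.array([[22,182],[313,107],[375,365],[85,438]])/5+175
m=(np.array([[457,90],[575,52],[604,136],[488,175]])-[400,0])/5+[295,170]
P=cast("top",pl,.012);M=cast("top",m,.013)
ms=(np.array([[430,328],[508,280],[604,360],[524,400]])-[400,250])/5+[290,228]
S=cast("side",ms,.013)
for A in(P,M,S):
    e=np.roll(A,-1,0)-A;print(A.mean(0),np.linalg.norm(e,axis=1),np.degrees(np.arctan2(e[:,1],e[:,0])))
p,r=tool();print(r.as_matrix())
ym=np.radians(15)
for A in(M,S):goto([*A.mean(0)[:2],.12],ym)
E
```

```text
[ 0.4555 -0.1707  0.012 ] [0.1171 0.1041 0.1145 0.1031] [ -74.0405 -164.5953  105.4687   16.8448]
[ 0.5322 -0.3759  0.013 ] [0.0488 0.0352 0.0479 0.0357] [ -70.6244 -160.9129  110.0354   20.5322]
[ 0.5304 -0.3787  0.013 ] [0.0368 0.0505 0.0335 0.0461] [  22.9618  -71.914  -164.1842  112.053 ]
[[-0.9487 -0.0003  0.3163]
 [-0.3163  0.0018 -0.9487]
 [-0.0003 -1.     -0.0018]]
turn [  0.0732 -86.5617  -0.0912] shift before turn [-385.906   129.4597  -99.3028] after turn [-122.5067  129.1784  379.2748]
turn [  0.0732 -86.5617  -0.0912] shift before turn [-383.3113  129.4553  -97.2627] after turn [-120.3147  129.1784  376.8071]
```

Call:
{"op": "apply_moves", "data": {
  "moves": [
    [-1,0,0,0,0,-8.3,0],
    [-1,0,0,0,0,-8.3,0],
    [-1,0,0,0,0,-8.3,0],
    [-1,0,0,0,0,-8.3,0],
    [-1,0,0,0,0,-8.3,0],
    [-1,0,0,0,0,-8.3,0],
    [-1,0,0,0,0,-8.3,0],
    [-1,0,0,0,0,-8.3,0],
    [-1,0,0,0,0,-8.3,0],
    [-1,0,0,0,0,-8.3,0],
    [-1,0,0,0,0,-8.3,0],
    [-1,-10,10,43,0,0,0],
    [-1,-10,10,43,0,0,0],
    [-1,-10,10,43,0,0,0],
    [-1,-10,10,43,0,0,0],
    [-1,-10,10,43,0,0,0],
    [-1,-10,10,43,0,0,0],
    [-1,-10,10,43,0,0,0],
    [-1,-10,10,43,0,0,0],
    [-1,-10,10,43,0,0,0]
  ]
}}

```text
time: 2.1
tool_pos: [0.5326, -0.376, 0.1593]
tool_rot: [0.578, -0.578, 0.407, -0.407]
contact_force: [0.0, -0.3, -0.2]
gripper_width: 1.001
```

Run:
```python
from h import *
print(manip.state()["tool_pos"])
goto([.5313,-.377,.06],np.radians(19.7))
t=manip.grab_frame("top");s=manip.grab_frame("side")
c=np.hstack([cv2.resize(t[130:260,250:380],(400,400)),cv2.resize(s[150:280,250:380],(400,400))])
cv2.imwrite("pics/c2.png",c)
print(proj("side",[.5313,-.377,.013]),proj("top",[.5313,-.377,.013]))
```

```text
[ 0.5326 -0.376   0.1593]
turn [ 0.0255  0.0404 -0.0391] shift before turn [ 0.512  99.3317 -1.541 ] after turn [ 0.4453 99.3313 -1.5848]
[313.3506 245.4677] [321.7605 193.0922]
```

View pics/c2.png

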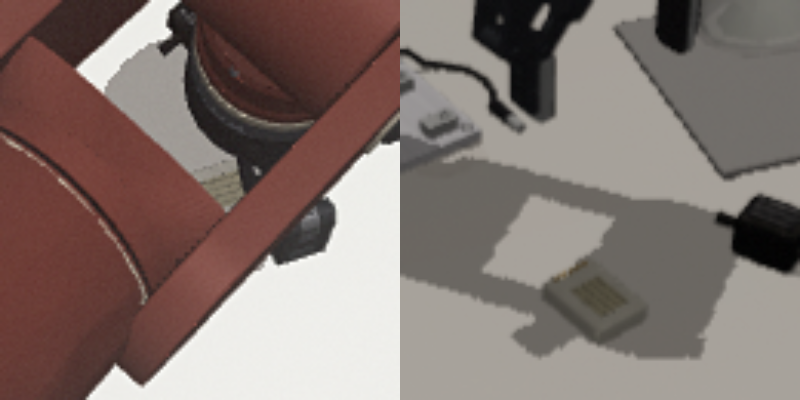

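The module is still where I measured it (side crop, about (597,300)) and the shadow of the open jaws brackets it. I'll descend and grip.

Call:
{"op": "apply_moves", "data": {
  "moves": [
    [-1,0.5,30,-1.5,0,0,0],
    [-1,0,30,0,0,0,0],
    [-1,0,30,0,0,0,0],
    [-1,0,20,0,0,0,0],
    [-1,0,15,0,0,0,0],
    [-1,0,12,0,0,0,0],
    [-1,0,0,0,0,0,0],
    [0,0,0,0,0,0,0],
    [0.2,0,0,0,0,0,0],
    [1,0,0,0,0,0,0],
    [1,0,0,0,0,0,0],
    [1,0,0,0,0,0,0],
    [1,0,0,0,0,0,0],
    [1,0,0,0,0,0,0],
    [1,0,0,0,0,0,0]
  ]
}}

```text
time: 3.7
tool_pos: [0.5313, -0.3793, 0.025]
tool_rot: [-0.578, 0.578, -0.406, 0.408]
contact_force: [-0.0, 0.0, 6.5]
gripper_width: 0.398
```

Run:
```python
from h import *
s=manip.grab_frame("side");cv2.imwrite("pics/c3.png",cv2.resize(s[190:300,240:390],(600,440),interpolation=cv2.INTER_CUBIC))
st=manip.state();print(st["tool_pos"],st["contact_force"],st["gripper_width"])
```

```text
[ 0.5312 -0.3793  0.025 ] [ 0.2986 -0.7152  6.7463] 0.3973356890540409
```

View pics/c3.png

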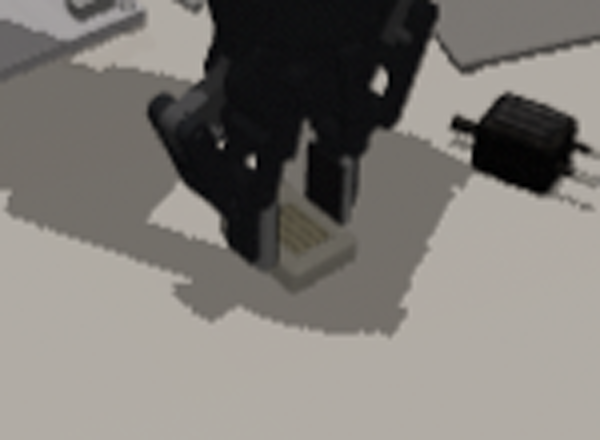

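The jaws hold the module, but the tips are pressing the table with about 6.5 N because the pads swing forward as they close. I'll ease the grip, rise 5 mm, regrip so the tips ride clear of the floor, then lift.

Call:
{"op": "apply_moves", "data": {
  "moves": [
    [-0.1,0,-1,0,0,0,0],
    [-0.1,0,-2,0,0,0,0],
    [-0.1,0,-2,0,0,0,0],
    [-0.1,0,0,0,0,0,0],
    [1,0,0,0,0,0,0],
    [1,0,0,0,0,0,0],
    [1,0,0,0,0,0,0],
    [1,0,0,0,0,0,0],
    [1,0,0,0,0,0,0],
    [1,0,0,0,0,0,0]
  ]
}}

```text
time: 4.75
tool_pos: [0.5305, -0.3787, 0.0287]
tool_rot: [-0.578, 0.578, -0.407, 0.407]
contact_force: [0.2, -0.5, 3.5]
gripper_width: 0.383
```

Call:
{"op": "apply_moves", "data": {
  "moves": [
    [1,0,-5,0,0,0,0],
    [1,0,-10,0,0,0,0],
    [1,0,-15,0,0,0,0],
    [1,0,-20,0,0,0,0],
    [1,0,-20,0,0,0,0],
    [1,0,-10,0,0,0,0],
    [1,0,0,0,0,0,0],
    [1,0,0,0,0,0,0]
  ]
}}

```text
time: 5.55
tool_pos: [0.5301, -0.3783, 0.1082]
tool_rot: [0.578, -0.578, 0.407, -0.407]
contact_force: [-0.7, -0.3, -1.1]
gripper_width: 0.385
```

Run:
```python
from h import *
s=manip.grab_frame("side");cv2.imwrite("pics/c4.png",cv2.resize(s[140:270,230:380],(600,520),interpolation=cv2.INTER_CUBIC))
st=manip.state();print(st["tool_pos"],st["contact_force"],st["gripper_width"])
a=np.radians(15.2);Rz=np.array([[np.cos(a),-np.sin(a)],[np.sin(a),np.cos(a)]])
D=np.array([.4555,-.1707])
for q in([-20,-40],[-20,-18],[0,-18]):
    t=D+Rz@np.array(q)/1000;print(q,t);goto([*t,.08],a)
```

```text
[ 0.5298 -0.378   0.1073] [ 0.6914  0.0484 -1.0653] 0.3814489592201651
[-20, -40] [ 0.4467 -0.2145]
turn [ 0.0472  4.5353 -0.0808] shift before turn [-181.8809   27.5775  -22.9641] after turn [-179.5333   27.2978  -37.2982]
[-20, -18] [ 0.4409 -0.1933]
turn [ 0.0472  4.5353 -0.0808] shift before turn [-203.812    27.6078  -21.2245] after turn [-201.5333   27.2978  -37.2982]
[0, -18] [ 0.4602 -0.1881]
turn [ 0.0472  4.5353 -0.0808] shift before turn [-202.2305   27.5902   -1.2871] after turn [-201.5333   27.2978  -17.2982]
```

View pics/c4.png

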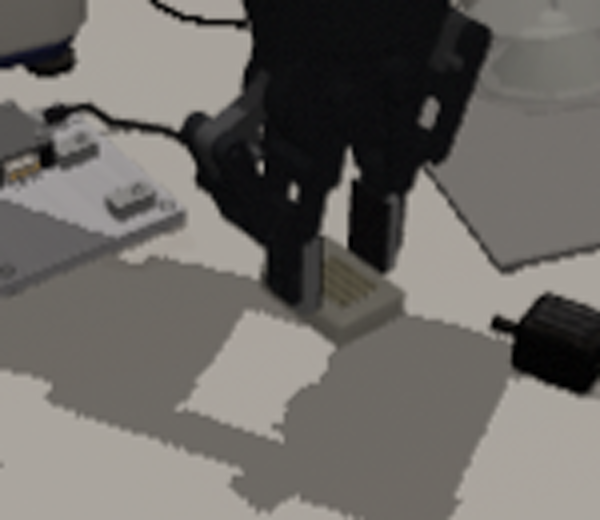

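Call:
{"op": "apply_moves", "data": {
  "moves": [
    [1,-15,0,-2,0,0,0],
    [1,-30,0,-4,0,0,0],
    [1,-40,0,-6,0,0,0],
    [1,-40,0,-6,0,0,0],
    [1,-37,0,-5,0,0,0],
    [1,-20,0,-2,0,0,0],
    [1,0,10,0,0,4.5,0],
    [1,0,15,0,0,0,0],
    [1,0,10,0,0,0,0],
    [1,0,0,0,0,0,0],
    [1,0,0,0,0,0,0]
  ]
}}

```text
time: 6.7
tool_pos: [0.445, -0.2157, 0.0725]
tool_rot: [-0.562, 0.562, -0.43, 0.429]
contact_force: [0.2, 0.6, -0.3]
gripper_width: 0.383
```

Run:
```python
from h import *
s=manip.grab_frame("side");t=manip.grab_frame("top")
cv2.imwrite("pics/s5.png",s)
c=np.hstack([cv2.resize(s[130:230,180:310],(520,400),interpolation=cv2.INTER_CUBIC),cv2.resize(t[180:280,170:240],(280,400),interpolation=cv2.INTER_CUBIC)])
cv2.imwrite("pics/c5.png",c)
st=manip.state();print(st["tool_pos"],st["contact_force"],st["gripper_width"])
a=np.radians(15.2);Rz=np.array([[np.cos(a),-np.sin(a)],[np.sin(a),np.cos(a)]])
D=np.array([.4555,-.1707]);print("dock",Rz.T@(st["tool_pos"][:2]-D)*1000);goto([*(D+Rz@[-.022,-.04]),.0407],a)
```

```text
[ 0.4457 -0.2161  0.0736] [ 0.0677 -0.8165  0.0113] 0.38131623930911673
dock [-21.3853 -41.2408]
turn [-0.0177  0.0349  0.0185] shift before turn [-1.2519 32.8887 -0.6242] after turn [-1.2408 32.8893 -0.6147]
```

View pics/c5.png

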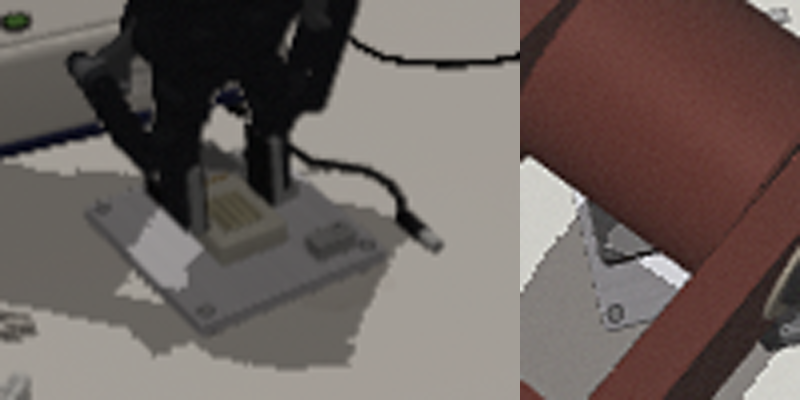

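The side crop shows the module held level over free floor. Its -y end face has its bottom edge from about (222,265) to (288,240) in the crop. I'll check its offset from the TCP, and check the dock from the side view.

Run:
```python
from h import *
a=np.radians(15.2);Rz=np.array([[np.cos(a),-np.sin(a)],[np.sin(a),np.cos(a)]])
D=np.array([.4555,-.1707]);f=lambda P:((P[:,:2]-D)@Rz)*1000
k=lambda p:np.array(p)/4+[180,130]
print("end bottom",f(cast("side",k([[222,265],[288,240]]),.0449)))
s0=lambda p:p
# plate corners in the first, unobstructed side picture
im=cv2.imread("pics/side0.png")
print("plate now (z=12): front-left(-x,-y),right(+x,-y),left(-x,+y)",f(cast("side",k([[206,327],[386,253],[88,210]]),.012)))
```

```text
end bottom [[-40.7179 -62.8681]
 [ -6.3195 -63.3003]]
plate now (z=12): front-left(-x,-y),right(+x,-y),left(-x,+y) [[-50.3202 -60.7414]
 [ 49.1558 -59.6915]
 [-53.4945  53.2809]]
```

Call:
{"op": "apply_moves", "data": {
  "moves": [
    [1,0,12,0,0,0,0],
    [1,0,10,0,0,0,0],
    [1,0,6,0,0,0,0],
    [1,0,3,0,0,0,0],
    [1,0,1.5,0,0,0,0],
    [1,0,0.5,0,0,0,0],
    [1,0,0,0,0,0,0],
    [1,0,0,0,0,0,0]
  ]
}}

```text
time: 7.6
tool_pos: [0.4456, -0.2158, 0.0407]
tool_rot: [0.562, -0.562, 0.429, -0.43]
contact_force: [-0.8, 1.3, 1.6]
gripper_width: 0.383
```

Call:
{"op": "apply_moves", "data": {
  "moves": [
    [1,0,1,0,0,0,0],
    [1,0,1,0,0,0,0],
    [1,0,0,0,0,0,0],
    [1,0,0,0,0,0,0],
    [1,0,0,0,0,0,0]
  ]
}}

```text
time: 8.1
tool_pos: [0.4457, -0.2159, 0.0405]
tool_rot: [-0.562, 0.562, -0.429, 0.429]
contact_force: [-7.4, 4.7, 16.2]
gripper_width: 0.382
```

Run:
```python
from h import *
s=manip.grab_frame("side")
cv2.imwrite("pics/c6.png",cv2.resize(s[130:230,180:310],(780,600),interpolation=cv2.INTER_CUBIC))
st=manip.state();print(st["tool_pos"],st["contact_force"],st["gripper_width"])
```

```text
[ 0.4457 -0.2158  0.0405] [-7.0577  4.4699 15.6951] 0.38474714811519384
```

View pics/c6.png

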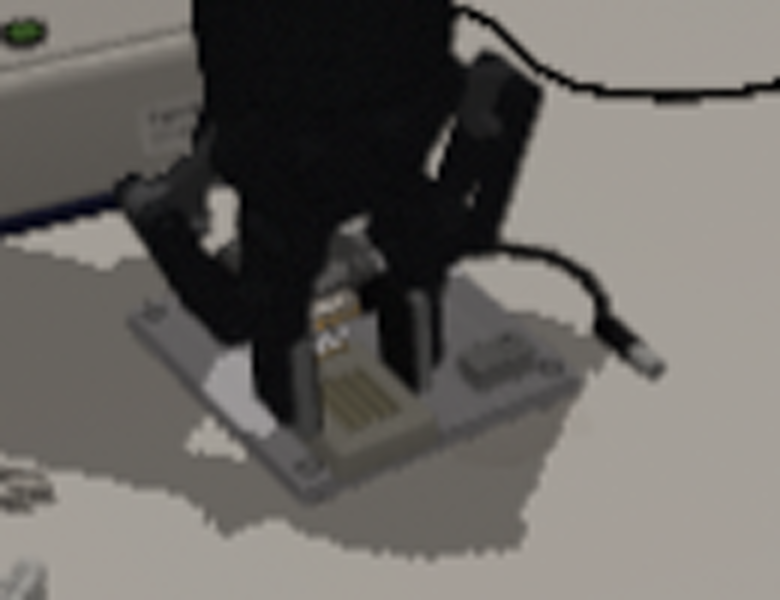

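The module lies flat on the floor, with its end edge at about (335,478)–(438,440), clear of the stop blocks and with a gap to the pins. The downward push is higher than needed, so I'll back off and then check the lateral force.

Call:
{"op": "apply_moves", "data": {
  "moves": [
    [1,0,-1.4,0,0,0,0],
    [1,0,0,0,0,0,0],
    [1,0,0,0,0,0,0],
    [1,0,0,0,0,0,0]
  ]
}}

```text
time: 8.55
tool_pos: [0.4459, -0.216, 0.0406]
tool_rot: [0.562, -0.562, 0.429, -0.43]
contact_force: [-1.8, 1.6, 6.8]
gripper_width: 0.387
```

Run:
```python
from h import *
a=np.radians(15.2);Rz=np.array([[np.cos(a),-np.sin(a)],[np.sin(a),np.cos(a)]])
D=np.array([.4555,-.1707]);f=lambda P:((P[:,:2]-D)@Rz)*1000
k=lambda p:np.array(p)/6+[180,130]
print("end bottom + plate front corners",f(cast("side",k([[335,478],[438,440],[310,505],[580,375]]),.012)))
st=manip.state();print(st["tool_pos"],st["contact_force"],f(st["tool_pos"][None]))
```

```text
end bottom + plate front corners [[-40.6939 -59.8657]
 [ -4.6131 -61.3589]
 [-53.5115 -67.077 ]
 [ 50.7471 -57.8497]]
[ 0.4459 -0.216   0.0406] [-1.7624  1.5635  6.8032] [[-21.109  -41.2141]]
```

Call:
{"op": "apply_moves", "data": {
  "moves": [
    [1,-2,-0.4,0,0,0,0],
    [1,-2,0,0,0,0,0],
    [1,-2,0,0,0,0,0],
    [1,-2,0,0,0,0,0],
    [1,-1,0,0,0,0,0],
    [1,0,0,0,0,0,0],
    [1,0,0,0,0,0,0]
  ]
}}

```text
time: 9.25
tool_pos: [0.4434, -0.2072, 0.0406]
tool_rot: [0.562, -0.562, 0.429, -0.43]
contact_force: [1.6, -1.3, 5.9]
gripper_width: 0.385
```

Call:
{"op": "apply_moves", "data": {
  "moves": [
    [1,-1,0,0,0,0,0],
    [1,-1,0,0,0,0,0],
    [1,-1,0,0,0,0,0],
    [1,0,0,0,0,0,0],
    [1,0,0,0,0,0,0]
  ]
}}

```text
time: 9.75
tool_pos: [0.4426, -0.2044, 0.0406]
tool_rot: [-0.562, 0.562, -0.429, 0.43]
contact_force: [0.6, -2.2, 5.8]
gripper_width: 0.383
```

Call:
{"op": "apply_moves", "data": {
  "moves": [
    [1,-1,0,0,0,0,0],
    [1,-1,0,0,0,0,0],
    [1,0,0,0,0,0,0],
    [1,0,0,0,0,0,0]
  ]
}}

```text
time: 10.15
tool_pos: [0.4421, -0.2025, 0.0406]
tool_rot: [-0.562, 0.562, -0.429, 0.43]
contact_force: [1.2, -2.6, 5.2]
gripper_width: 0.386
```

Call:
{"op": "apply_moves", "data": {
  "moves": [
    [1,-1,0,0,0,0,0],
    [1,-1,0,0,0,0,0],
    [1,0,0,0,0,0,0],
    [1,0,0,0,0,0,0]
  ]
}}

```text
time: 10.55
tool_pos: [0.4416, -0.2005, 0.0407]
tool_rot: [-0.562, 0.562, -0.429, 0.43]
contact_force: [1.1, -1.6, 5.2]
gripper_width: 0.382
```

Call:
{"op": "apply_moves", "data": {
  "moves": [
    [1,-1,0,0,0,0,0],
    [1,-1,0,0,0,0,0],
    [1,0,0,0,0,0,0],
    [1,0,0,0,0,0,0]
  ]
}}

```text
time: 10.95
tool_pos: [0.441, -0.1986, 0.0406]
tool_rot: [-0.562, 0.562, -0.429, 0.43]
contact_force: [0.5, -2.2, 5.7]
gripper_width: 0.383
```

Call:
{"op": "apply_moves", "data": {
  "moves": [
    [1,-1,0,0,0,0,0],
    [1,-0.5,0,0,0,0,0],
    [1,0,0,0,0,0,0],
    [1,0,0,0,0,0,0]
  ]
}}

```text
time: 11.35
tool_pos: [0.4407, -0.1973, 0.0407]
tool_rot: [-0.562, 0.562, -0.429, 0.43]
contact_force: [0.8, -2.9, 5.0]
gripper_width: 0.382
```

Call:
{"op": "apply_moves", "data": {
  "moves": [
    [1,-1,0,0,0,0,0],
    [1,-0.5,0,0,0,0,0],
    [1,0,0,0,0,0,0],
    [1,0,0,0,0,0,0]
  ]
}}

```text
time: 11.75
tool_pos: [0.4403, -0.1962, 0.0407]
tool_rot: [-0.562, 0.562, -0.428, 0.43]
contact_force: [1.7, -5.4, 4.1]
gripper_width: 0.383
```

Call:
{"op": "apply_moves", "data": {
  "moves": [
    [1,-1,0,0,0,0,0],
    [1,-0.5,0,0,0,0,0],
    [1,0,0,0,0,0,0],
    [1,0,0,0,0,0,0]
  ]
}}

```text
time: 12.15
tool_pos: [0.44, -0.1949, 0.0406]
tool_rot: [-0.562, 0.562, -0.428, 0.43]
contact_force: [1.5, -5.3, 3.9]
gripper_width: 0.387
```

Run:
```python
from h import *
s=manip.grab_frame("side")
cv2.imwrite("pics/c7.png",cv2.resize(s[130:230,180:310],(780,600),interpolation=cv2.INTER_CUBIC))
st=manip.state();print(st["tool_pos"],st["contact_force"],st["ft_torque"])
```

```text
[ 0.44   -0.1949  0.0407] [ 1.0076 -6.5488  4.4226] [-1.0274 -0.2054 -0.0369]
```

View pics/c7.png

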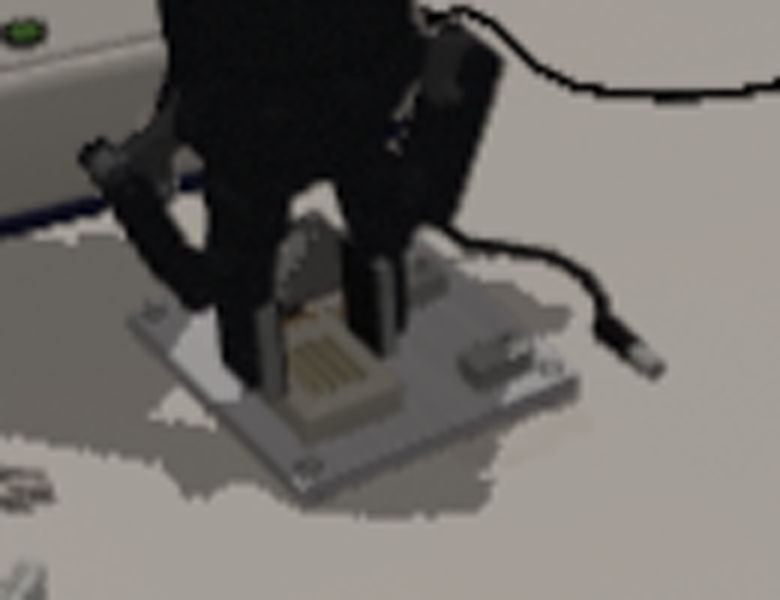

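The module is now on the pins: its gold end meets them near (310,310), with about 6 N of push. The far finger lines up with the gap between the stop blocks, at (430,285) and (495,355), so I'll slide toward the fence.

Call:
{"op": "apply_moves", "data": {
  "moves": [
    [1,0,0,2,0,0,0],
    [1,0,0,2,0,0,0],
    [1,0,0,2,0,0,0],
    [1,0,0,2,0,0,0],
    [1,0,0,1,0,0,0],
    [1,0,0,0,0,0,0],
    [1,0,0,0,0,0,0]
  ]
}}

```text
time: 12.9
tool_pos: [0.4469, -0.1927, 0.0406]
tool_rot: [-0.561, 0.564, -0.43, 0.429]
contact_force: [-6.9, -6.4, 9.2]
gripper_width: 0.383
```

Call:
{"op": "apply_moves", "data": {
  "moves": [
    [1,0,0,2,0,0,0],
    [1,0,0,2,0,0,0],
    [1,0,0,2,0,0,0],
    [1,0,0,1,0,0,0],
    [1,0,0,0,0,0,0],
    [1,0,0,0,0,0,0]
  ]
}}

```text
time: 13.5
tool_pos: [0.4536, -0.1909, 0.0406]
tool_rot: [-0.561, 0.564, -0.43, 0.428]
contact_force: [-6.7, -6.8, 9.7]
gripper_width: 0.384
```

Call:
{"op": "apply_moves", "data": {
  "moves": [
    [1,0,0,1,0,0,0],
    [1,0,0,1,0,0,0],
    [1,0,0,0,0,0,0],
    [1,0,0,0,0,0,0]
  ]
}}

```text
time: 13.9
tool_pos: [0.4554, -0.1904, 0.0406]
tool_rot: [-0.561, 0.564, -0.43, 0.428]
contact_force: [-7.1, -7.0, 10.7]
gripper_width: 0.384
```

Call:
{"op": "apply_moves", "data": {
  "moves": [
    [1,0,-0.4,1,0,0,0],
    [1,0,0,1,0,0,0],
    [1,0,0,0,0,0,0],
    [1,0,0,0,0,0,0]
  ]
}}

```text
time: 14.3
tool_pos: [0.4574, -0.1897, 0.0406]
tool_rot: [-0.561, 0.564, -0.43, 0.428]
contact_force: [-4.7, -6.7, 8.1]
gripper_width: 0.383
```

Call:
{"op": "apply_moves", "data": {
  "moves": [
    [1,0,0,1,0,0,0],
    [1,0,0,1,0,0,0],
    [1,0,0,0,0,0,0],
    [1,0,0,0,0,0,0]
  ]
}}

```text
time: 14.7
tool_pos: [0.4593, -0.1891, 0.0406]
tool_rot: [-0.561, 0.564, -0.43, 0.428]
contact_force: [-5.4, -6.8, 7.8]
gripper_width: 0.385
```

Call:
{"op": "apply_moves", "data": {
  "moves": [
    [1,0,0,1,0,0,0],
    [1,0,0,0,0,0,0],
    [1,0,0,0,0,0,0]
  ]
}}

```text
time: 15.0
tool_pos: [0.4602, -0.1889, 0.0406]
tool_rot: [-0.561, 0.564, -0.43, 0.428]
contact_force: [-5.5, -6.3, 8.1]
gripper_width: 0.384
```

Call:
{"op": "apply_moves", "data": {
  "moves": [
    [1,0,0,1,0,0,0],
    [1,0,0,0,0,0,0],
    [1,0,0,0,0,0,0]
  ]
}}

```text
time: 15.3
tool_pos: [0.4611, -0.1886, 0.0406]
tool_rot: [-0.561, 0.564, -0.43, 0.428]
contact_force: [-5.2, -7.1, 9.3]
gripper_width: 0.386
```

Call:
{"op": "apply_moves", "data": {
  "moves": [
    [1,0,0,1,0,0,0],
    [1,0,0,0,0,0,0],
    [1,0,0,0,0,0,0]
  ]
}}

```text
time: 15.6
tool_pos: [0.4621, -0.1884, 0.0406]
tool_rot: [-0.561, 0.564, -0.43, 0.428]
contact_force: [-5.6, -7.2, 8.3]
gripper_width: 0.38
```

Call:
{"op": "apply_moves", "data": {
  "moves": [
    [1,0,0,1,0,0,0],
    [1,0,0,0,0,0,0],
    [1,0,0,0,0,0,0]
  ]
}}

```text
time: 15.9
tool_pos: [0.4623, -0.1883, 0.0406]
tool_rot: [-0.56, 0.564, -0.43, 0.428]
contact_force: [-9.4, -7.3, 10.9]
gripper_width: 0.388
```

Call:
{"op": "apply_moves", "data": {
  "moves": [
    [1,0,0,0.7,0,0,0],
    [1,0,0,0,0,0,0],
    [1,0,0,0,0,0,0]
  ]
}}

```text
time: 16.2
tool_pos: [0.4624, -0.1883, 0.0406]
tool_rot: [-0.56, 0.565, -0.43, 0.427]
contact_force: [-12.4, -7.6, 12.5]
gripper_width: 0.386
```

Run:
```python
from h import *
s=manip.grab_frame("side")
cv2.imwrite("pics/c8.png",cv2.resize(s[130:230,180:310],(780,600),interpolation=cv2.INTER_CUBIC))
st=manip.state();print(st["tool_pos"],st["contact_force"],st["ft_torque"])
```

```text
[ 0.4624 -0.1883  0.0406] [-11.6604  -8.762   12.0736] [-1.425   1.7644  0.2149]
```

View pics/c8.png

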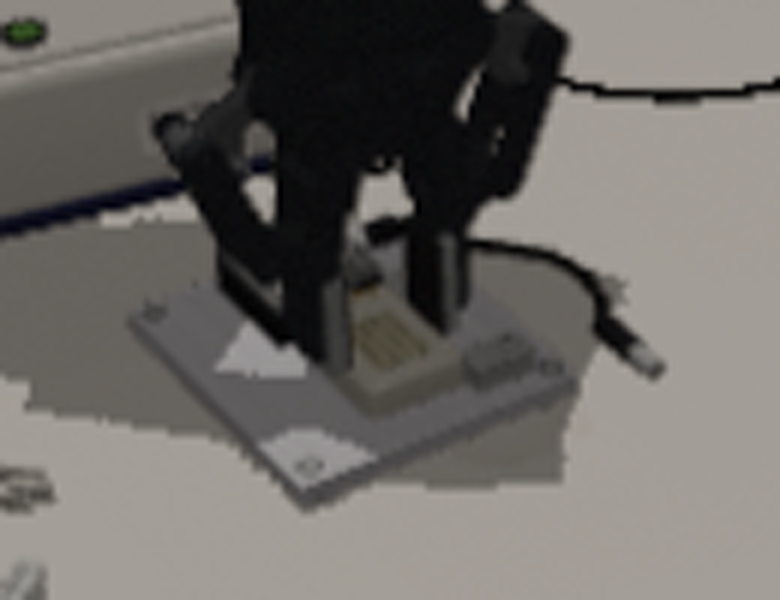

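The module has stopped on the fence: x no longer moves, the force has jumped, and the near block touches its side at (465,365). Now I'll push it home in y.

Call:
{"op": "apply_moves", "data": {
  "moves": [
    [1,-1,-0.3,0,0,0,0],
    [1,0,0,0,0,0,0],
    [1,0,0,0,0,0,0]
  ]
}}

```text
time: 16.55
tool_pos: [0.4624, -0.1882, 0.0407]
tool_rot: [-0.559, 0.565, -0.429, 0.428]
contact_force: [-9.4, -12.2, 7.8]
gripper_width: 0.381
```

Call:
{"op": "apply_moves", "data": {
  "moves": [
    [1,-1,0,0,0,0,0],
    [1,0,0,0,0,0,0],
    [1,0,0,0,0,0,0]
  ]
}}

```text
time: 16.85
tool_pos: [0.4624, -0.1879, 0.0407]
tool_rot: [-0.559, 0.566, -0.429, 0.428]
contact_force: [-8.3, -14.9, 7.4]
gripper_width: 0.383
```

Call:
{"op": "apply_moves", "data": {
  "moves": [
    [1,-1,0,0,0,0,0],
    [1,0,0,0,0,0,0],
    [1,0,0,0,0,0,0]
  ]
}}

```text
time: 17.15
tool_pos: [0.4622, -0.1873, 0.0407]
tool_rot: [-0.559, 0.566, -0.429, 0.429]
contact_force: [-7.6, -14.9, 5.7]
gripper_width: 0.384
```

Call:
{"op": "apply_moves", "data": {
  "moves": [
    [1,-1,0,0,0,0,0],
    [1,0,0,0,0,0,0],
    [1,0,0,0,0,0,0]
  ]
}}

```text
time: 17.45
tool_pos: [0.4621, -0.187, 0.0408]
tool_rot: [-0.559, 0.566, -0.428, 0.429]
contact_force: [-8.2, -18.1, 3.9]
gripper_width: 0.384
```

Call:
{"op": "apply_moves", "data": {
  "moves": [
    [1,-1,0,0,0,0,0],
    [1,0,0,0,0,0,0],
    [1,0,0,0,0,0,0]
  ]
}}

```text
time: 17.75
tool_pos: [0.4621, -0.1868, 0.041]
tool_rot: [-0.558, 0.567, -0.427, 0.43]
contact_force: [-6.4, -20.9, 3.1]
gripper_width: 0.38
```

Call:
{"op": "apply_moves", "data": {
  "moves": [
    [1,-1,0,0,0,0,0],
    [1,0,0,0,0,0,0],
    [1,0,0,0,0,0,0]
  ]
}}

```text
time: 18.05
tool_pos: [0.4621, -0.1866, 0.0411]
tool_rot: [-0.558, 0.567, -0.426, 0.43]
contact_force: [-6.5, -23.6, 0.7]
gripper_width: 0.388
```

Run:
```python
from h import *
a=np.radians(15.2);Rz=np.array([[np.cos(a),-np.sin(a)],[np.sin(a),np.cos(a)]])
D=np.array([.4555,-.1707]);f=lambda P:((P[:,:2]-D)@Rz)*1000
st=manip.state();print("tcp",f(st["tool_pos"][None]),"F",Rz.T@st["contact_force"][:2],st["contact_force"][2])
p,r=tool();M=r.as_matrix();print(M,"yaw",np.degrees(np.arctan2(M[1,2],M[0,2])))
s=manip.grab_frame("side");cv2.imwrite("pics/c9.png",cv2.resize(s[160:210,220:285],(780,600),interpolation=cv2.INTER_CUBIC))
```

```text
tcp [[  2.2405 -17.088 ]] F [-12.4441 -21.0498] 0.7120430438651352
[[ 0.2663 -0.0035  0.9639]
 [-0.9638 -0.0132  0.2662]
 [ 0.0118 -0.9999 -0.0069]] yaw 15.440292036091071
```

View pics/c9.png

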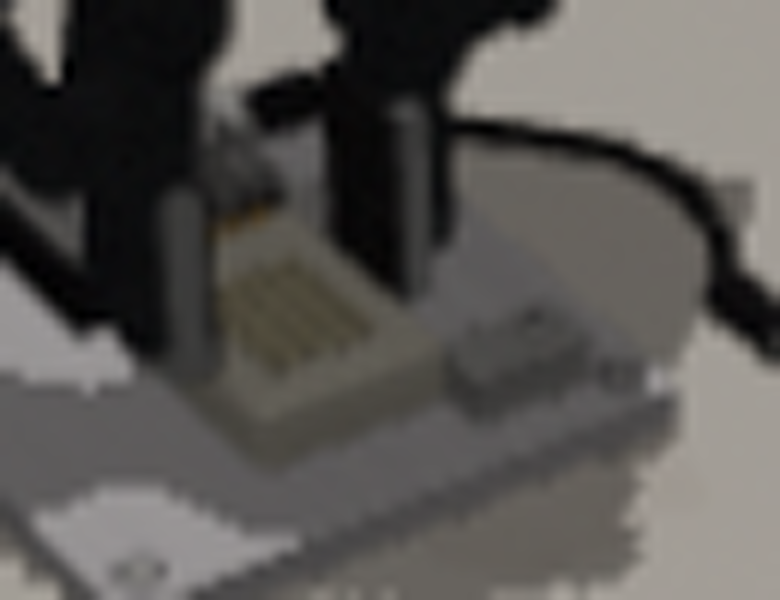

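Call:
{"op": "apply_moves", "data": {
  "moves": [
    [1,-1,0.5,0,0,0,0],
    [1,0,0.5,0,0,0,0],
    [1,0,0,0,0,0,0],
    [1,0,0,0,0,0,0],
    [1,0,0,0,0,0,0]
  ]
}}

```text
time: 18.6
tool_pos: [0.4622, -0.1866, 0.0411]
tool_rot: [-0.558, 0.568, -0.426, 0.431]
contact_force: [-7.8, -24.6, 5.7]
gripper_width: 0.386
```

Run:
```python
from h import *
a=np.radians(15.2);Rz=np.array([[np.cos(a),-np.sin(a)],[np.sin(a),np.cos(a)]])
D=np.array([.4555,-.1707]);f=lambda P:((P[:,:2]-D)@Rz)*1000
k=lambda p:np.array(p)/12+[220,160]
print("module bottom corner, block bottom corner",f(cast("side",k([[270,470],[440,405],[480,418]]),.012)))
st=manip.state();print("tcp",f(st["tool_pos"][None]),st["tool_pos"][2],"F",Rz.T@st["contact_force"][:2],st["contact_force"][2],st["ft_torque"],st["time"])
```

```text
module bottom corner, block bottom corner [[-14.4256 -39.1301]
 [ 16.7541 -39.5941]
 [ 20.2273 -46.1509]]
tcp [[  2.2925 -17.0532]] 0.04106146724308804 F [-14.0091 -21.7158] 5.718193066157341 [-4.3385  1.5257  0.3512] 18.6
```

Call:
{"op": "apply_moves", "data": {
  "moves": [
    [1,0,0,0,0,0,0],
    [1,0,0,0,0,0,0],
    [1,0,0,0,0,0,0],
    [1,0,0,0,0,0,0],
    [1,0,0,0,0,0,0]
  ]
}}

```text
time: 19.1
tool_pos: [0.4622, -0.1865, 0.0411]
tool_rot: [-0.558, 0.568, -0.426, 0.431]
contact_force: [-8.3, -25.9, 5.7]
gripper_width: 0.381
```

Run:
```python
from h import *
st=manip.state();print(st["tool_pos"],st["contact_force"],st["gripper_width"])
print(manip.job_done())
```

```text
[ 0.4622 -0.1865  0.0411] [ -8.2566 -25.9017   5.665 ] 0.38138195943098246
the job is handed in; nothing more can be done
None
```

The module is home in the dock's corner, and I handed the job in at about 19 s with the gripper still holding it pressed both ways. No verdict was reported.

**What I did:** I gripped the module across its 36 mm and laid it flat on the dock floor, clear of the pins and stop blocks. Then I slid it onto the pins, across to the fence, and the rest of the way home against the contact block.

**Last checks:**
- **Fence:** the arm was pushing toward it with about 14 N, and the module had stopped moving that way.
- **Contact block:** the arm was pushing toward it with about 22 N. The last 1 mm commanded moved it only about 0.04 mm. I judged roughly 10 N of that reaches the block, after an estimate for the springs and friction.
- **Position:** the module's end sat 6.8 mm from the corner of the near stop block in the last close-up, against 7 mm expected when home. The tool's yaw was within about 0.3° of the dock's.
- **Grip and force:** the grip held, with about 6 N of vertical load. Pose and force stayed steady over the final half second before handing in.

**Weak or disagreeing checks:**
- My rough corner picks in that close-up put the module's side 1–3 mm short of the fence. The same picks gave the module 31 mm wide instead of 36, so I trusted the force and the stop instead.
- Pin travel is only inferred, from about 4 mm of movement after first touch.
- The tool leaned about 0.8° under load.
- I did not recheck the other loose things in a picture, but the arm's path kept away from them.

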